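Slide the red press weight into the weights bin

ROBOT

A 6-joint arm with a two-finger parallel gripper is mounted at the origin on the work surface. World frame = base frame: x ahead of the robot, y to its left, z up, the work surface at z = 0. Lengths are in mm, angles in rad, forces in N, time in s.
With the tool pointing down it reaches from about 275 to 1000 mm from the base axis. Payload 8.4 kg.
Tool frame: the origin (TCP) lies between the finger pads; the fingertips stand 22 mm ahead of it and the grasp point (between the pads) lies 3 mm ahead of it; z points along the fingers, y is the line along which they close (so a half turn about z gives the same grasp; the last joint's range is limited). The gripper opens to 85 mm and grips with 20 to 120 N. Pads are 22 mm wide; open, the fingers measure 114 mm over their backs; the gripper's body (76 mm by 85 mm) begins 54 mm behind the grasp point. The pads swing forward as they close: fully open they stand 13 mm farther back than shut.
Start: joints at [1.243, 0.353, 1.633, -0, 1.155, -0.002], TCP at [200.04, 592.125, 253.281] pointing down, gripper open.
Joint ranges: [-2.63, 2.63], [-0.92, 2.1], [0.06, 2.66], [-1.3, 4.44], [0, 2.69], [-3.02, 3.02]. Speed limits (rad/s): [2.22, 2.22, 2.79, 3.14, 3.14, 3.14].

INTERFACE

Orientations are given as [roll, pitch, yaw] about the fixed x, y, z axes, in that order (R = Rz(yaw) Ry(pitch) Rx(roll)).
In Python, from rig import r, grab_frame gives the robot as it stands.
- The arm moves only by the shell command python3 -m inch 'ROWS' [FORCE]. ROWS is JSON, a list of rows, each a list of 7 numbers: the turn, a rotation vector about the tool's x, y, z as a fraction of full scale, then the shift along the tool's x, y, z as a fraction of full scale, then the closure, from 0 (fully open) to 1 (shut). In form: [[rx, ry, rz, dx, dy, dz, fingers], ...]. A call has 1 to 8 rows; each row shifts and turns the commanded pose from where the row before left it, along the tool's axes as they then stand; what a row does not reach is not made up. Full scale, the value 1, is 2.5 cm for a shift and pi rad for a turn. A row lasts 1/12 s, in which the tool goes at most 41.7 mm and 7.16 degrees, less where a joint would pass 70% of its speed; a pose out of reach is approached as far as the arm can. A call with a number of a shift or a turn outside -1 to 1 is refused whole. A call with a gripper value outside its range is refused whole. The fingers move at their own pace and stop on an object; FORCE is the grip in N (left out, the last holds). Time passes only in rows, so rows that do not move let the fingers close. It gives the time, the measured TCP pose, the force, the opening and the grip force at its end, in the units of the state.
- r.sense(): the state, without advancing time (a new reading comes with each control period).
- grab_frame(name): name is "side" or "top"; returns a dict with "pixels" (400x640x3 uint8, red, green, blue), "z_map" (400x640 float32, mm along the optical axis (not along the pixel's ray), 0 where there is no reading), "vertical_fov" (degrees; the focal length in pixels is half the picture's height over the tangent of half this angle, whatever the lens; pixels are square), "cx", "cy" (the principal point, pixels), "dist" ([k1, k2, p1, p2, k3] as OpenCV has them; the pictures are not rectified), "cam_to_world" (4x4, takes a point from camera to world coordinates). Camera axes: x right, y down, z forward; pixel columns grow to the right and rows downward; lengths in mm; the calibration is good to about 2 mm. A picture is of the moment at which its call begins.
- r.sign_off(): hands the job in; it is judged then, once.
The state is a dict: "clock": time; "qpos": joint angles; "qvel": joint speeds; "joint_efforts": joint torques, N m; "eef_pos": TCP position; "tcp_rot": TCP orientation; "contact_force": force on the tool from outside, world axes, zero at the start; "wrist_torque": the same for the moment, N m; "opening": opening from 0.0 (shut) to 1.0 (fully open); "grasp_force": force on a finger pad.
Only numpy, scipy, OpenCV 4.12 (cv2) and the standard library are available. Lean on these libraries where they do the work, as an engineer would, in place of code of your own. Each camera call takes 0.05 s, during which the arm holds its last target. There are 200 camera calls.

TASK

The red cast-iron press weight on the plaster wedging slab has done its work. It is too heavy to lift: slide it along the slab and tip it over the slab's end into the blue weights bin, so that it lies right inside the bin; never raise it off the slab. The bin at the other end holds fired cups, so nothing goes there, and the green weight stays where it is.

Things in the scene. Friction and masses are not known exactly. Their poses are not given: they have to be found in the camera images.
- red_weight_center (a point): The red weight to be moved: a cast-iron block 64 mm (its x) by 90 mm (its y) by 46 mm high, about 1.8 kg, a thin steel carrying bar let into its top. The point is its centre, half-way up (23 mm over the slab's top at the start). It lies loose on the slab, its long side along the slab to within about 12 degrees. Sliding it takes some 7 to 15 N.
- green_weight_center (a point): The green weight, the same block in green, which stays. The point is its centre. It lies beside the red one, about 130 mm away across the slab; each has a free straight way to both ends. The slab: fixed pale plaster on wooden bearers, flat top 100 mm above the table, 280 mm across by 340 mm long, its centre half-way between the origins of the two bins.
- weight_bin: The blue open bin with black rubber on its floor, fixed, that the red weight goes into: 260 mm (its x) by 200 mm (its y) by 88 mm high, walls and floor 6 mm. Origin at the centre of its underside, on the table. It stands with a 260 mm side 4 mm from one end of the slab, turned like the slab: the slab ends 104 mm from this origin and its top is 12 mm above the rim.
- ware_tub: The yellow tub of fired terracotta cups, fixed, of the same size as the blue bin, standing in the same way at the other end of the slab. Origin at the centre of its underside. The origins of the two bins are 548 mm apart, along the slab's length. Which end is which varies.
Not all that is in view belongs to the job. What is meant by the part that bears red_weight_center is not pink, purple or yellow, and is the larger of those in its own colour.

How it is judged (in metres and radians):
At the end, for the whole second after the job is handed in: The red weight lies at rest inside the blue bin, its centre within the bin's walls and less than 60 mm above the table (not hung on the rim or the slab's end), and the green weight is within 20 mm of where it was (x of red_weight_center in the frame of weight_bin between -0.124 and 0.124 m and y of red_weight_center in the frame of weight_bin between -0.094 and 0.094 m and z of red_weight_center in the frame of weight_bin below 0.06 m and linear speed of red_weight below 0.02 m/s and distance of green_weight_center from where it was at the start of the episode below 0.02 m); the robot touches nothing.
It fails at once if the red weight is lifted: its centre more than 20 mm higher than it lay on the slab (height (world z) of red_weight_center above 0.143 m).
It fails at once if the green weight is shoved more than 20 mm (distance of green_weight_center from where it was at the start of the episode above 0.02 m).
It fails at once if the red weight strikes the tub of cups (contact force between red_weight and ware_tub above 0.5 N).
It also fails if it takes over 35 s, if anything falls off the work surface, if the arm or the gripper's body presses on something with over 40 N, if the wrist force passes 120 N, or if a joint passes its speed limit or range.

## Working session

There is one attempt and no reset: what is moved stays moved. The work goes in short steps, Python scripts to look and compute and a shell command to move; the robot and the scene stay as the last step left them, time stands still between calls to the robot, and variables do not carry over. Pictures are saved under pics/ and viewed, at most 10 in all, crops included, and the job is handed in when it is done.

```bash
mkdir -p pics; ls; cat > h.py <<'E'
import numpy as np, cv2, pickle
from rig import r, grab_frame
def shot(n,f):
    d=grab_frame(n); pickle.dump(d,open(f'{f}.pkl','wb')); cv2.imwrite(f'pics/{f}.png',d['pixels'][:,:,::-1]); return d
def pts(d,uv):
    f=200/np.tan(np.radians(d['vertical_fov']/2)); K=np.array([[f,0,d['cx']],[0,f,d['cy']],[0,0,1]])
    uv=np.array(uv,float).reshape(-1,2)
    n=cv2.undistortPoints(uv[:,None],K,np.array(d['dist'],float))[:,0]
    z=np.array([d['z_map'][int(round(v)),int(round(u))] for u,v in uv])
    c=np.c_[n*z[:,None],z,np.ones(len(z))]
    return (c@np.array(d['cam_to_world']).T)[:,:3]
E
python3 - <<'E'
from h import *
for n in('top','side'):
    d=shot(n,n+'0'); print(np.round(d['cam_to_world'],3).tolist(),d['vertical_fov'],d['dist'])
print(r.sense())
E
```

```text
pics
[[0.027, -0.987, 0.16, 336.309], [-0.999, -0.031, -0.024, 33.062], [0.028, -0.159, -0.987, 984.663], [0.0, 0.0, 0.0, 1.0]] 54.85618663445032 [-0.06519972  0.          0.          0.          0.        ]
[[0.791, -0.322, 0.521, -5.976], [-0.612, -0.393, 0.686, -627.147], [-0.016, -0.861, -0.508, 578.076], [0.0, 0.0, 0.0, 1.0]] 56.90037520634978 [-0.01570879  0.          0.          0.          0.        ]
{'clock': 0.1, 'qpos': array([ 1.24262348e+00,  3.53548670e-01,  1.63406565e+00,  1.48083289e-05,
        1.15520797e+00, -2.39925429e-03]), 'qvel': array([-6.66546134e-04, -1.81705746e-03, -2.23984147e-03,  2.11404818e-05,
        4.60779808e-04,  4.85000225e-05]), 'joint_efforts': array([-2.06024520e-04, -6.06357551e+01, -3.42821181e+01,  6.30862769e-05,
        4.00148609e-03, -2.52483193e-05]), 'eef_pos': array([199.8911144 , 591.74556808, 252.65309686]), 'tcp_rot': array([-3.14036305e+00, -1.64906350e-05,  2.81581306e+00]), 'contact_force': array([-0.01753744,  0.16323357,  0.82211091]), 'wrist_torque': array([0.0037974 , 0.01471266, 0.02715485]), 'grasp_force': 0.0, 'opening': 0.9981021717290044}
```

View pics/top0.png

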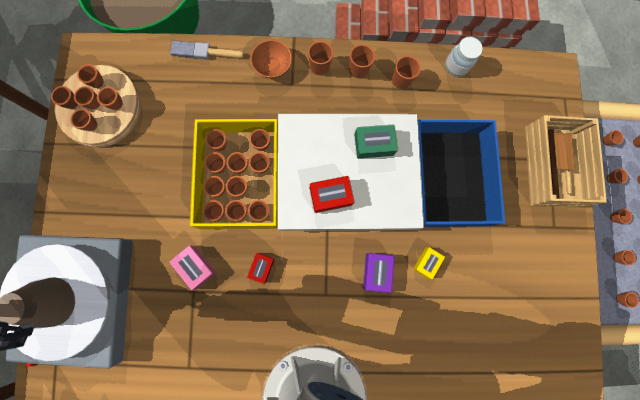

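View pics/side0.png

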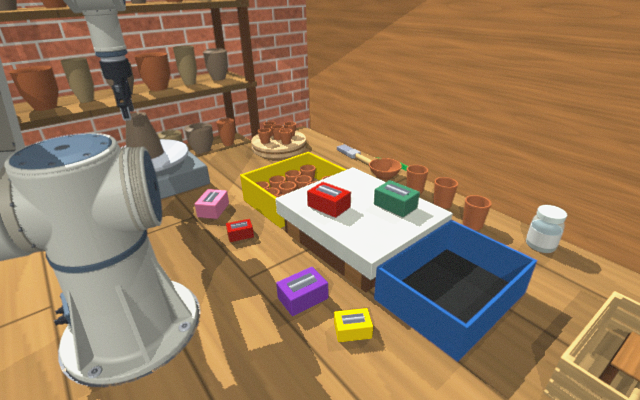

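The top view shows two red blocks: the larger on the slab at (332,193) and a small one on the table at (261,267). The others are pink (190,268), purple (379,272) and yellow (430,263). The slab one fits: it is red and the larger of the two. The blue bin is on the right (-y) at (462,172), and the cup tub is on the left at (235,172). I'll confirm in one crop and measure.

```bash
python3 - <<'E'
from h import *
d=pickle.load(open('top0.pkl','rb')); im=d['pixels'][:,:,::-1]
cv2.imwrite('pics/crop0.png',cv2.resize(im[110:290,230:430],None,fx=3.3,fy=3.3,interpolation=cv2.INTER_CUBIC))
v,u=np.mgrid[0:400,0:640]; P=pts(d,np.c_[u.ravel(),v.ravel()]).reshape(400,640,3)
R=d['pixels'].astype(int); red=(R[...,0]>90)&(R[...,1]<60)&(R[...,2]<60); gr=(R[...,1]>R[...,0]+25)&(R[...,1]>50)
blue=(R[...,2]>R[...,0]+50)&(R[...,1]<R[...,2]-30)
for n,m in(('red',red),('green',gr)):
    w=np.zeros_like(m); w[110:215,285:415]=1; q=P[m&w&(P[...,2]>138)&(P[...,2]<155)]
    print(n,len(q),q.mean(0),cv2.minAreaRect(q[:,:2].astype(np.float32)))
w=np.zeros_like(blue); w[100:240,400:520]=1
q=P[blue&w&(P[...,2]>80)&(P[...,2]<96)]; print('bin',cv2.minAreaRect(q[:,:2].astype(np.float32)))
w[:]=0; w[105:240,270:430]=1
q=P[w.astype(bool)&(P[...,2]>94)&(P[...,2]<106)&(R.min(-1)>150)]; print('slab',cv2.minAreaRect(q[:,:2].astype(np.float32)),q[:,2].mean())
E
```

```text
red 744 [480.26928738 -21.92807687 145.22107921] ((481.5398254394531, -22.742271423339844), (62.88706588745117, 88.16362762451172), 13.190719604492188)
green 746 [ 608.5202511  -122.3461782   145.00748462] ((610.6261596679688, -123.63723754882812), (64.26669311523438, 88.32781219482422), 6.784976482391357)
bin ((557.360595703125, -341.6353454589844), (261.3006591796875, 201.1256561279297), 2.2770814895629883)
slab ((546.9019165039062, -67.62141418457031), (279.9580078125, 338.53076171875), 2.412423849105835) 99.44708955748581
```

View pics/crop0.png

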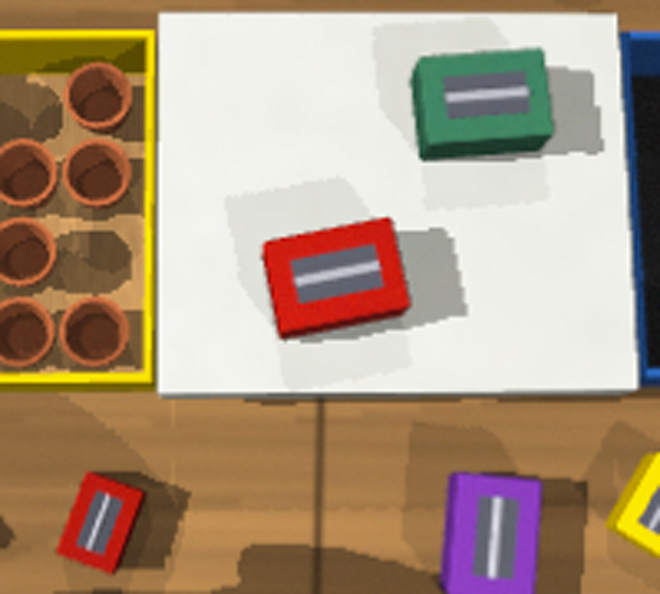

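The crop confirms it: the large red block at crop (336,277) lies on the slab, and the small red one at crop (101,520) is on the table. My plan is to push it from the +y end with two half-closed fingers at yaw ≈ 100°, along the block's own heading and clear of green, over the -y end into the blue bin. First I'll lift and turn.

```bash
python3 -m inch '[[0,0,0.0378,0,0,-0.4,0.65],[0,0,0.0378,0,0,-0.4,0.65],[0,0,0.0378,0,0,-0.4,0.65],[0,0,0.0378,0,0,-0.4,0.65],[0,0,0.0378,0,0,0,0.65],[0,0,0.0378,0,0,0,0.65],[0,0,0.0378,0,0,0,0.65],[0,0,0.0378,0,0,0,0.65]]' 40; python3 -m inch '[[0,0,0.0378,0,0,0,0.65],[0,0,0,0,0,0,0.65]]'
cat > go.py <<'E'
import sys; from h import *
from scipy.spatial.transform import Rotation as Ro
s=r.sense(); R=Ro.from_euler('xyz',s['tcp_rot']).as_matrix()
t=np.array([float(a) for a in sys.argv[1:4]])
print('t',s['clock'],'pos',s['eef_pos'].round(1),'rpy',s['tcp_rot'].round(3),'open',round(s['opening'],2),'F',s['contact_force'].round(1),'full-scale shift',(R.T@(t-s['eef_pos'])/25).round(2))
E
python3 go.py 465.8 66 290
```

```text
clock: 0.77
eef_pos: [200.0, 591.9, 292.9]
tcp_rot: [-3.141, 0.001, 1.86]
contact_force: [-0.3, 0.6, 0.8]
opening: 0.353
grasp_force: 0.0
clock: 0.93
eef_pos: [199.9, 591.9, 292.9]
tcp_rot: [-3.141, 0.001, 1.742]
contact_force: [-0.2, -0.3, 0.3]
opening: 0.349
grasp_force: 0.0
t 0.9333 pos [199.9 591.9 292.9] rpy [-3.141e+00  1.000e-03  1.742e+00] open 0.35 F [-0.2 -0.3  0.3] full-scale shift [-22.54   6.9    0.13]
```

```bash
for i in 1 ; do :; done
python3 -m inch '[[0,0,0,-0.94,0.29,0,0.65],[0,0,0,-0.94,0.29,0,0.65],[0,0,0,-0.94,0.29,0,0.65],[0,0,0,-0.94,0.29,0,0.65],[0,0,0,-0.94,0.29,0,0.65],[0,0,0,-0.94,0.29,0,0.65],[0,0,0,-0.94,0.29,0,0.65],[0,0,0,-0.94,0.29,0,0.65]]' | tail -6
python3 -m inch '[[0,0,0,-0.94,0.29,0,0.65],[0,0,0,-0.94,0.29,0,0.65],[0,0,0,-0.94,0.29,0,0.65],[0,0,0,-0.94,0.29,0,0.65],[0,0,0,-0.94,0.29,0,0.65],[0,0,0,-0.94,0.29,0,0.65],[0,0,0,-0.94,0.29,0,0.65],[0,0,0,-0.94,0.29,0,0.65]]' | tail -6
python3 -m inch '[[0,0,0,-0.94,0.29,0,0.65],[0,0,0,-0.94,0.29,0,0.65],[0,0,0,-0.94,0.29,0,0.65],[0,0,0,-0.94,0.29,0,0.65],[0,0,0,-0.94,0.29,0,0.65],[0,0,0,-0.94,0.29,0,0.65],[0,0,0,-0.94,0.29,0,0.65],[0,0,0,0,0,0,0.65]]' | tail -6
python3 go.py 465.8 66 129
```

```text
clock: 1.6
eef_pos: [290.4, 416.0, 293.1]
tcp_rot: [-3.141, 0.0, 1.752]
contact_force: [0.4, -0.5, -0.1]
opening: 0.35
grasp_force: 0.0
clock: 2.27
eef_pos: [380.4, 241.1, 293.2]
tcp_rot: [-3.142, 0.0, 1.752]
contact_force: [0.5, 0.2, 0.0]
opening: 0.351
grasp_force: 0.0
clock: 2.93
eef_pos: [460.4, 86.4, 293.3]
tcp_rot: [3.141, 0.001, 1.749]
contact_force: [0.4, -0.7, -0.4]
opening: 0.348
grasp_force: 0.0
t 2.9333 pos [460.4  86.4 293.3] rpy [3.141e+00 1.000e-03 1.749e+00] open 0.35 F [ 0.4 -0.7 -0.4] full-scale shift [-0.83  0.06  6.57]
```

```bash
python3 -m inch '[[0,0,0,-0.8,0.06,0.8,0.65],[0,0,0,0,0,0.9,0.65],[0,0,0,0,0,0.9,0.65],[0,0,0,0,0,0.9,0.65],[0,0,0,0,0,0.9,0.65],[0,0,0,0,0,0.9,0.65],[0,0,0,0,0,0.8,0.65],[0,0,0,0,0,0.4,0.65]]' | head -4
python3 -m inch '[[0,0,0,0,0,0,0.65]]' | head -4
python3 - <<'E'
from h import *
shot('side','side1')
d=shot('top','top1'); im=cv2.imread('pics/side1.png'); cv2.imwrite('pics/crop1.png',cv2.resize(im[100:300,200:467],None,fx=3,fy=3))
E
```

```text
clock: 3.6
eef_pos: [462.5, 69.9, 128.6]
tcp_rot: [-3.138, -0.0, 1.75]
contact_force: [-0.3, -0.5, -0.5]
clock: 3.68
eef_pos: [462.4, 69.9, 128.9]
tcp_rot: [-3.138, -0.0, 1.75]
contact_force: [-0.3, -0.0, -0.4]
```

View pics/crop1.png

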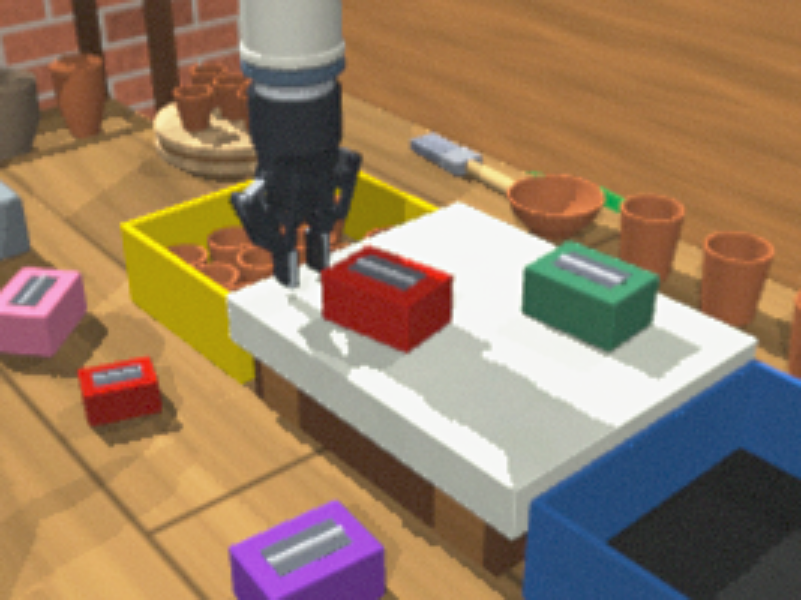

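The crop shows the two finger tips at (290,275) and (320,270), just above the slab behind the red block's near end at (335,285). They are clear of the tub. Now I'll push gently.

```bash
python3 -m inch '[[0,0,0,-0.4,0.05,0,0.65],[0,0,0,-0.4,0.05,0,0.65],[0,0,0,-0.3,0,0,0.65],[0,0,0,-0.2,0,0,0.65],[0,0,0,-0.2,0,0,0.65],[0,0,0,-0.2,0,0,0.65],[0,0,0,-0.2,0,0,0.65],[0,0,0,-0.2,0,0,0.65]]' | head -4
python3 -m inch '[[0,0,0,-0.2,0,0,0.65],[0,0,0,-0.2,0,0,0.65],[0,0,0,-0.2,0,0,0.65],[0,0,0,-0.2,0,0,0.65],[0,0,0,-0.2,0,0,0.65],[0,0,0,-0.2,0,0,0.65],[0,0,0,-0.2,0,0,0.65],[0,0,0,-0.2,0,0,0.65]]' 
cat > loc.py <<'E'
import sys; from h import *
d=shot('top',sys.argv[1]); v,u=np.mgrid[0:400,0:640]; P=pts(d,np.c_[u.ravel(),v.ravel()]).reshape(400,640,3)
R=d['pixels'].astype(int); red=(R[...,0]>90)&(R[...,1]<60)&(R[...,2]<60); gr=(R[...,1]>R[...,0]+25)&(R[...,1]>50)
for n,m in(('red',red),('green',gr)):
    q=P[m&(P[...,0]>420)&(P[...,0]<680)&(P[...,1]<90)&(P[...,1]>-440)&(P[...,2]>(138 if n=='green' else 10))&(P[...,2]<155)]
    if n=='red': q=q[q[:,2]>q[:,2].max()-8]
    if len(q): print(n,len(q),q.mean(0).round(1),cv2.minAreaRect(q[:,:2].astype(np.float32)))
E
python3 loc.py top2
```

```text
clock: 4.45
eef_pos: [476.0, 19.4, 131.3]
tcp_rot: [3.14, -0.003, 1.745]
contact_force: [-1.6, 13.8, 5.2]
clock: 5.12
eef_pos: [482.6, -19.8, 131.3]
tcp_rot: [3.141, -0.003, 1.745]
contact_force: [-2.4, 13.8, 5.9]
opening: 0.349
grasp_force: 7.0
red 168 [471.7 -91.9 145.5] ((468.04852294921875, -87.06817626953125), (28.137744903564453, 63.78125762939453), 23.969470977783203)
green 31 [ 641.2 -140.7  145.4] ((643.6798706054688, -134.59974670410156), (60.17673873901367, 14.715958595275879), 82.4685287475586)
```

```bash
python3 -m inch '[[0,0,0,-0.3,0,0,0.65],[0,0,0,-0.3,0,0,0.65],[0,0,0,-0.3,0,0,0.65],[0,0,0,-0.3,0,0,0.65],[0,0,0,-0.3,0,0,0.65],[0,0,0,-0.3,0,0,0.65],[0,0,0,-0.3,0,0,0.65],[0,0,0,-0.3,0,0,0.65]]' | head -4
python3 - <<'E'
from h import *
shot('side','side2')
E
```

```text
clock: 5.83
eef_pos: [492.7, -78.8, 131.3]
tcp_rot: [-3.141, -0.003, 1.745]
contact_force: [-2.1, 14.9, 8.5]
```

View pics/side2.png

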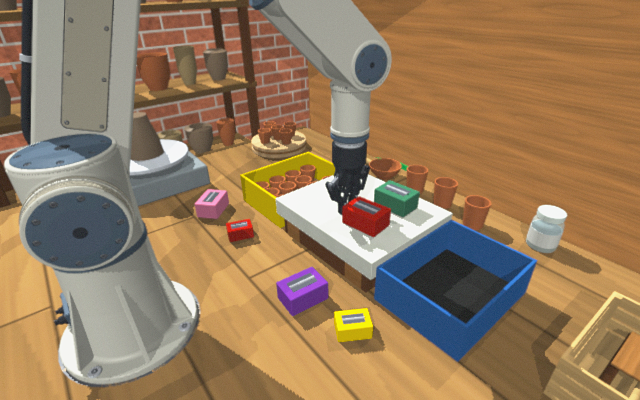

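The red block at (367,213) is tracking straight ahead of the fingers and is clear of green at (397,197). Pushing on to the edge.

```bash
python3 -m inch '[[0,0,0,-0.3,0,0,0.65],[0,0,0,-0.3,0,0,0.65],[0,0,0,-0.3,0,0,0.65],[0,0,0,-0.3,0,0,0.65],[0,0,0,-0.3,0,0,0.65],[0,0,0,-0.3,0,0,0.65],[0,0,0,-0.3,0,0,0.65],[0,0,0,-0.3,0,0,0.65]]' | head -4
python3 -m inch '[[0,0,0,-0.3,0,0,0.65],[0,0,0,-0.3,0,0,0.65],[0,0,0,-0.3,0,0,0.65]]' | head -4
python3 - <<'E'
from h import *
shot('side','side3'); im=cv2.imread('pics/side3.png'); cv2.imwrite('pics/crop3.png',cv2.resize(im[150:350,280:547],None,fx=3,fy=3))
E
```

```text
clock: 6.55
eef_pos: [503.0, -137.5, 131.3]
tcp_rot: [-3.141, -0.004, 1.746]
contact_force: [-3.2, 15.0, 9.8]
clock: 6.8
eef_pos: [506.8, -159.6, 131.2]
tcp_rot: [-3.141, -0.004, 1.746]
contact_force: [-2.9, 16.3, 10.3]
```

View pics/crop3.png

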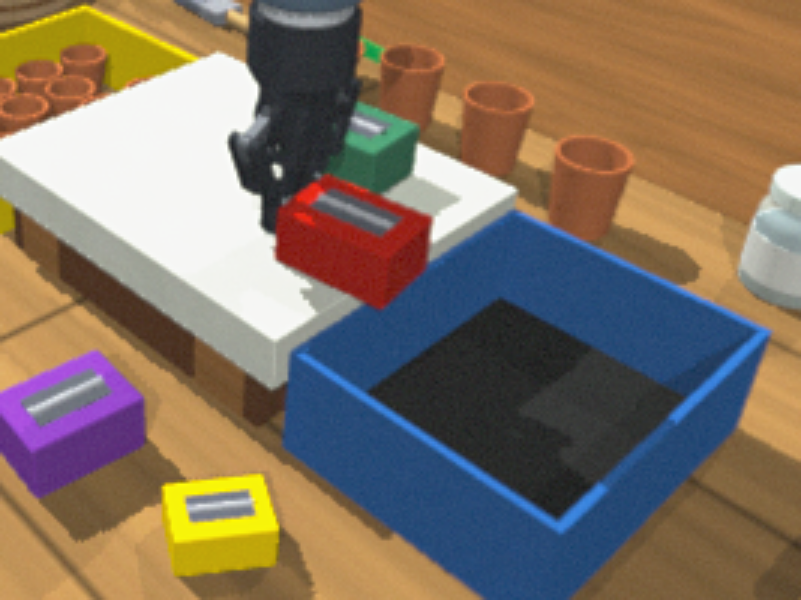

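The crop shows the red block's front end over the bin at (400,270), square on and clear of green. I'll push it over the edge.

```bash
python3 -m inch '[[0,0,0,-0.3,0,0,0.65],[0,0,0,-0.4,0,0,0.65],[0,0,0,-0.4,0,0,0.65],[0,0,0,-0.4,0,0,0.65],[0,0,0,-0.4,0,0,0.65],[0,0,0,-0.4,0,0,0.65],[0,0,0,-0.4,0,0,0.65],[0,0,0,-0.4,0,0,0.65]]' | head -4
python3 - <<'E'
from h import *
shot('side','side4'); im=cv2.imread('pics/side4.png'); cv2.imwrite('pics/crop4.png',cv2.resize(im[150:350,280:547],None,fx=3,fy=3))
E
```

```text
clock: 7.52
eef_pos: [521.2, -238.6, 130.8]
tcp_rot: [3.142, 0.0, 1.747]
contact_force: [0.4, 0.4, 0.6]
```

View pics/crop4.png

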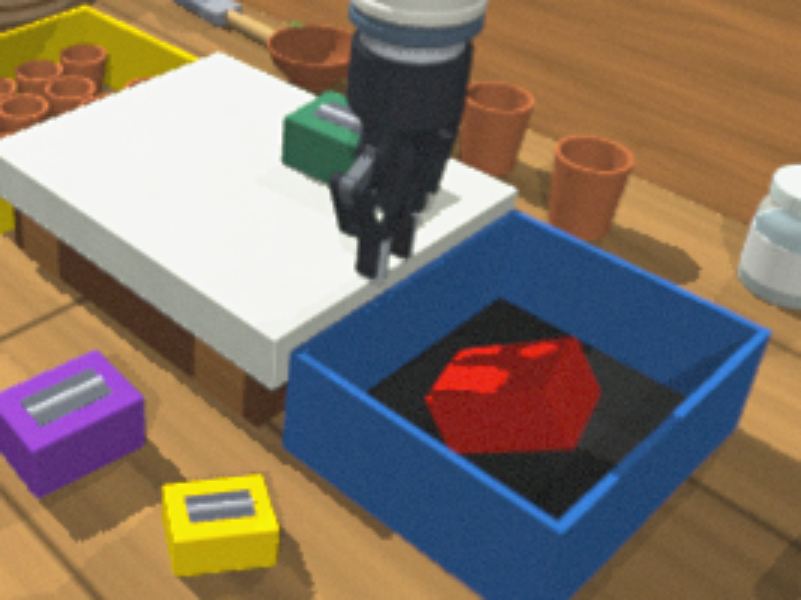

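The red weight is in the bin at crop (515,395). I'll raise the arm clear and check that it has settled.

```bash
python3 -m inch '[[0,0,0,0,0,-0.5,0.65],[0,0,0,0,0,-0.8,0.65],[0,0,0,0.4,0,-0.8,0.65],[0,0,0,0.8,0,-0.8,0.65],[0,0,0,0.8,0,-0.8,0.65],[0,0,0,0.8,0,-0.5,0.65],[0,0,0,0.8,0,0,0.65],[0,0,0,0.8,0,0,0.65]]' | head -4
python3 -m inch '[[0,0,0,0.8,0,0,0.65],[0,0,0,0.8,0,0,0.65],[0,0,0,0.8,0,0,0.65],[0,0,0,0.8,0,0,0.65],[0,0,0,0.8,0,0,0.65],[0,0,0,0.4,0,0,0.65],[0,0,0,0,0,0,0.65],[0,0,0,0,0,0,0.65]]' | head -4
python3 loc.py top5
python3 - <<'E'
from h import *
shot('side','side5'); a=cv2.imread('pics/side5.png');b=cv2.imread('pics/top5.png'); cv2.imwrite('pics/both5.png',np.hstack([cv2.resize(a[180:360,340:550],(400,343)),cv2.resize(b[90:250,330:517],(400,343))]))
E
```

```text
clock: 8.23
eef_pos: [502.0, -128.2, 237.7]
tcp_rot: [3.139, 0.001, 1.747]
contact_force: [0.2, -0.3, -0.1]
clock: 8.9
eef_pos: [482.7, -20.8, 236.2]
tcp_rot: [3.141, 0.0, 1.748]
contact_force: [0.7, -0.1, -0.1]
red 798 [ 548.9 -364.2   51.7] ((548.8722534179688, -364.7867431640625), (63.886474609375, 89.56802368164062), 17.024484634399414)
```

View pics/both5.png

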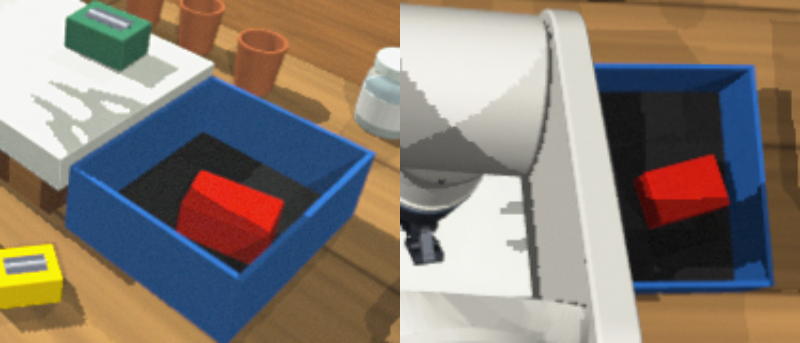

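The red weight lies flat in the bin: its top is at z≈52 mm, and its centre is about 8 mm and 23 mm from the bin's centre. Green has not been touched, and the arm is clear.

```bash
python3 -c "
from rig import r
print(r.sign_off())"
```

```text
the job is handed in; nothing more can be done
None
```

The red weight was slid along the slab and tipped over its end; it lies flat inside the blue bin, green was never touched, and the job was handed in at about 9 s (no verdict was returned).

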